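Find the roll gap with the feeler blade

ROBOT

A 7-joint arm with a two-finger parallel gripper is mounted at the origin on the work surface. World frame = base frame: x ahead of the robot, y to its left, z up, the work surface at z = 0. Lengths are in m, angles in degrees, forces in N, time in s.
With the tool pointing down it reaches from about 0.425 to 0.875 m from the base axis. Payload 4.7 kg.
Tool frame: the origin (TCP) lies at the very end of the fingers, on their centre line; the grasp point (between the pads) lies 19 mm behind it; z points along the fingers, y is the line along which they close (so a half turn about z gives the same grasp; the last joint's range is limited). The gripper opens to 87 mm and grips with 3 to 60 N. Pads are 19 mm wide; open, the fingers measure 117 mm over their backs; the gripper's body (75 mm by 190 mm) begins 51 mm behind the grasp point.
Start: joints at [-69.838, 18.392, -4.016, 83.108, 1.295, 78.541, -3.26], TCP at [0.215, 0.613, 0.2] pointing down, gripper open.
Joint ranges: [-163.93, 163.93], [-17.29, 119.83], [-79.2, 71.16], [3.27, 140.29], [-89.18, 269.18], [5.43, 117.66], [-154.24, 154.24]. Speed limits (degrees/s): [147.25, 147.25, 180, 180, 180, 180, 180].

INTERFACE

Orientations are given as [roll, pitch, yaw] about the fixed x, y, z axes, in that order (R = Rz(yaw) Ry(pitch) Rx(roll)).
In Python, from cell import get_obs, eyes, env gives the robot as it stands.
- The arm moves only by the tool servo_tool, never from a script. Its argument "series" is a list that holds one entry, the list of rows, each a list of 7 numbers: the shift along the tool's x, y, z in units of 300 mm (1.0 is 300 mm), then the turn, a rotation vector about the tool's x, y, z in units of pi rad (1.0 is pi rad), then the opening, from 0 (shut) to 1 (fully open). In form: [[[tx, ty, tz, wx, wy, wz, gripper], ...]]. A call has 1 to 12 rows; each row is the pose to reach, as a shift and turn from the pose commanded when the call began, along the tool's axes at that moment, turning the shorter way round; what a row does not reach only later rows make up. A row lasts 1/12 s, in which the tool goes at most 41.7 mm and 7.16 degrees, less where a joint would pass 70% of its speed; a pose out of reach is approached as far as the arm can. A call with a number of a shift or a turn outside -1 to 1 is refused whole. A call with a gripper value outside its range is refused whole. The fingers move at their own pace and stop on an object; "grip_force" is the grip in N (left out, the last holds). Time passes only in rows, so rows that repeat a pose let the fingers close. It gives the time, the measured TCP pose, the force, the opening and the grip force at its end, in the units of the state.
- get_obs(): the state, without advancing time (a new reading comes with each control period).
- eyes.read_camera(name): name is "scene" or "top" or "wrist"; returns a dict with "frame" (420x560x3 uint8, red, green, blue), "depth" (420x560 float32, m along the optical axis (not along the pixel's ray), 0 where there is no reading), "fx", "fy", "cx", "cy" (pixels), "origin" and "rotation" of the camera in the world; the wrist camera has in their place "mount" (4x4, takes a point from camera to tool coordinates, whose origin is the TCP and whose axes are the flange's). Camera axes: x right, y down, z forward; pixel columns grow to the right and rows downward; lengths in m; the calibration is good to about 2 mm. A picture is of the moment at which its call begins: read the wrist's pose just before it.
- env.sign_off(): hands the job in; it is judged then, once.
The state is a dict: "time_s": time; "qpos": joint angles; "joint_velocities": joint speeds; "effort": joint torques, N m; "tool_pos": TCP position; "tool_rot": TCP orientation; "force": force on the tool from outside, world axes, zero at the start; "wrist_torque": the same for the moment, N m; "grip_width": finger opening in m; "grasp_force": force on a finger pad.
Only numpy, scipy, OpenCV 4.12 (cv2) and the standard library are available. Lean on these libraries where they do the work, as an engineer would, in place of code of your own. Each camera call takes 0.05 s, during which the arm holds its last target. There are 200 camera calls.

TASK

One of the four gaps in the steel gap stand is set to the feeler blade: in it the blade slides with a light, even drag, while the other gaps either refuse the blade or let it slip in loosely. Take the feeler blade by its handle, try it in the gaps from the open front of the stand, and leave it in the gap that drags, pushed fully home against the back stop with its handle standing on the table, let go. Leave the other things on the table where they stand.

Things in the scene. Friction and masses are not known exactly. Their poses are not given: they have to be found in the camera images.
- blade: Feeler blade, 0.15-0.22 kg: plain aluminium block handle 64 long (x) x 20 wide (y) x 34 high, standing on the table left or right of the stand; from its +x end a flat steel blade on edge, 5 thick (y), 75 long, 10 to 30 above the handle's underside. Origin: centre of the handle's underside; x to the blade's tip, z up. Centre of mass 10 ahead of it.
- blade_tip (a point): Foremost point of the blade, 107 mm ahead (+x) of the blade body's origin and 20 mm above the handle's underside; axes as the blade's.
- stand: Gap stand, fixed, low steel block 80 deep (x) x 256 wide (y) x 40 high, with four gaps at y = +90, +30, -30, -90 mm. Origin on the table under the line of the jaws; x points from the open front (x = -30), which faces the robot, to the back stop (face at x = +35); z up. Base plate 6 thick: the blade passes over it with its handle on the table or up to 3 mm above.
- jaw_line (a point): Middle of the line of jaws, 20 mm above the table. Each gap has two upright round jaws, radius 9, 7 to 36 above the table, one either side of its centre line; top guards (36 to 40 high) with equal 11 mm slots hide the setting from above. One gap: fixed, 1.6 apart, stops the tip dead at the jaws. Two gaps: fixed, 8.6 and 9.6 apart, no drag on a centred blade.
- stop_line (a point): Middle of the back stop's front face, 20 mm above the table. The fourth gap, the right one, has sprung jaws 3 apart that the blade spreads, each then pressing it with about 5 N: up to some 15 N to enter, then a drag of several N in and out. Which gap is which changes every run. Fully home, the handle's front is 10 mm clear of the base plate.
- home_1 (a point): Home point of gap 1 (of 4, 60 mm apart; gap 1 at the stand's +y end): on the gap's centre line, 20 mm above the table, on the front face of the back stop. Axes as the stand's, x is the way the blade slides in. This gap's two round jaws stand at x = -35 mm from here. The fully home blade's tip touches this point.
- home_2 (a point): Home point of gap 2 (of 4, 60 mm apart; gap 1 at the stand's +y end): on the gap's centre line, 20 mm above the table, on the front face of the back stop. Axes as the stand's, x is the way the blade slides in. This gap's two round jaws stand at x = -35 mm from here. The fully home blade's tip touches this point.
- home_3 (a point): Home point of gap 3 (of 4, 60 mm apart; gap 1 at the stand's +y end): on the gap's centre line, 20 mm above the table, on the front face of the back stop. Axes as the stand's, x is the way the blade slides in. This gap's two round jaws stand at x = -35 mm from here. The fully home blade's tip touches this point.
- home_4 (a point): Home point of gap 4 (of 4, 60 mm apart; gap 1 at the stand's +y end): on the gap's centre line, 20 mm above the table, on the front face of the back stop. Axes as the stand's, x is the way the blade slides in. This gap's two round jaws stand at x = -35 mm from here. The fully home blade's tip touches this point.
- burnisher: Burnisher: the same block handle (64 x 20 x 34) but with a round rod 12 in diameter and 60 long in place of the blade; stands on the other side of the stand from the blade. Origin: centre of the handle's underside, x to the rod. A bystander: leave it where it stands.
- punch: Small brass punch standing on its foot, 20 diameter, 56 high; stands close beside the blade's flank, about 75 ahead of and 45 to 55 sideways from the blade body's origin. Origin: centre of its underside. A bystander: leave it where it stands.
- mandrel: Upright steel ring-size cone, foot 40 diameter, 128 high, standing by one front corner of the stand, about 185 sideways from the stand's middle and 60 to 110 before its jaws. Origin: centre of its underside. A bystander: leave it where it stands.
- bead_jar: Glass jar with metal cap, 52 diameter, 85 high, standing likewise by the other front corner of the stand. Origin: centre of its underside. A bystander: leave it where it stands.
- bench_block: Square steel bench block 60 x 60 x 20. Behind the stand. Origin: centre of its underside. A bystander: leave it where it stands.
- pickle_bowl: White ceramic bowl, 72 diameter, 32 high, behind the stand. Origin: centre of its underside. A bystander: leave it where it stands.
- spool: Wooden spool, 44 diameter, 30 high, behind the stand. Origin: centre of its underside. A bystander: leave it where it stands.
There are look-alikes about, which are no part of the job. Leave any pink or purple look-alike of the blade alone.

How it is judged (in metres and radians):
At the end, for the whole second after the job is handed in: Blade at rest and let go in the gap whose sprung jaws grip it (contact force on the blade 6 to 30 N; a loose gap gives some 2 N), tip within 9 mm of the back stop and 6 mm sideways and in height of the home point, upright within 0.12 rad, in line within 0.15 rad (((x of blade_tip in the frame of home_1 between -0.009 and 0.004 m and y of blade_tip in the frame of home_1 between -0.006 and 0.006 m and z of blade_tip in the frame of home_1 between -0.006 and 0.006 m) or (x of blade_tip in the frame of home_2 between -0.009 and 0.004 m and y of blade_tip in the frame of home_2 between -0.006 and 0.006 m and z of blade_tip in the frame of home_2 between -0.006 and 0.006 m) or (x of blade_tip in the frame of home_3 between -0.009 and 0.004 m and y of blade_tip in the frame of home_3 between -0.006 and 0.006 m and z of blade_tip in the frame of home_3 between -0.006 and 0.006 m) or (x of blade_tip in the frame of home_4 between -0.009 and 0.004 m and y of blade_tip in the frame of home_4 between -0.006 and 0.006 m and z of blade_tip in the frame of home_4 between -0.006 and 0.006 m)) and contact force between blade and anything else between 6 and 30 N and angle between blade's own z axis and vertical below 0.12 rad and angle between the x axis of blade and the x axis of stand, either way round below 0.15 rad and linear speed of blade below 0.02 m/s); the robot touches nothing.
It fails at once if a bystander is moved by more than 25 mm or tipped over (distance of any of burnisher, punch, mandrel, bead_jar, bench_block, pickle_bowl, spool from where it was at the start of the episode above 0.025 m or angle between any of burnisher, punch, mandrel, bead_jar, bench_block, pickle_bowl, spool's own z axis and vertical above 0.5 rad).
It also fails if it takes over 54 s, if anything falls off the work surface, if the arm or the gripper's body presses on something with over 40 N, if the wrist force passes 120 N, or if a joint passes its speed limit or range.

## Working session

There is one attempt and no reset: what is moved stays moved. The work goes in short steps, Python scripts to look and compute and a tool call to move; the robot and the scene stay as the last step left them, time stands still between calls to the robot, and variables do not carry over. Pictures are saved under pics/ and viewed, at most 10 in all, crops included, and the job is handed in when it is done.

Besides the shell and the picture viewer there is one more tool, called after "Emit:" as name(argument=value, ...) on one line, values as JSON. servo_tool: Moves the arm, as the interface text tells. Shifts and turns lie within -1 to 1; 1 stands for 300 mm of shift or pi rad of turn. Its arguments: {"type":"object","properties":{"series":{"type":"array"},"grip_force":{"type":"number"}},"required":["series"]}

```bash
mkdir -p pics; cat > h.py <<'E'
import numpy as np, cv2
from cell import get_obs, eyes, env
from scipy.spatial.transform import Rotation as R
def cam(n):
    o=get_obs(); c=eyes.read_camera(n)
    if 'mount' in c:
        T=np.eye(4);T[:3,:3]=R.from_euler('xyz',o['tool_rot'],degrees=True).as_matrix();T[:3,3]=o['tool_pos']
        M=T@np.array(c['mount']);c['rotation']=M[:3,:3];c['origin']=M[:3,3]
    return c
def cloud(c):
    d=c['depth'];v,u=np.indices(d.shape)
    p=np.stack([(u-c['cx'])/c['fx']*d,(v-c['cy'])/c['fy']*d,d],-1)
    return p@np.array(c['rotation']).T+np.array(c['origin'])
E
python3 - <<'E'
from h import *
for n in ['top','scene']:
    c=cam(n);cv2.imwrite(f'pics/{n}0.png',c['frame'][:,:,::-1])
    np.savez(f'{n}0.npz',**c)
    print(n,c['origin'],c['rotation'],c['fx'],c['cx'],c['cy'])
print(get_obs())
E
```

```text
top [0.41426042 0.10771459 1.44465367] [-1.76323032e+02  1.12336948e-01 -8.93361182e+01] 517.221616468736 277.21553341211046 207.24760197681297
scene [1.03466803 0.93923441 1.03771809] [-134.96509265   -0.94507017  147.4793359 ] 483.60617611357975 286.48457059913613 208.86732834600434
{'time_s': 0.1, 'qpos': array([-69.83928438,  18.43567238,  -4.01630792,  83.1655126 ,
         1.29656018,  78.54129168,  -3.26134239]), 'joint_velocities': array([ 0.08126064, -0.2095245 ,  0.05300281, -0.0189527 ,  0.03133794,
       -0.06270932, -0.04215765]), 'effort': array([ 6.25309963e-05, -4.92571378e+01, -4.05836413e-01, -3.13398707e+01,
       -6.41697971e-02,  3.95439123e-02,  5.90406785e-05]), 'tool_pos': array([0.21527885, 0.61276675, 0.19888231]), 'tool_rot': array([-1.79902843e+02,  6.63133717e-03,  1.60648537e+02]), 'force': array([ 0.40790105,  0.21902033, -0.62134673]), 'wrist_torque': array([ 0.0120594 ,  0.0226404 , -0.01253861]), 'grasp_force': 0.0, 'grip_width': 0.0871443376923728}
```

View pics/top0.png

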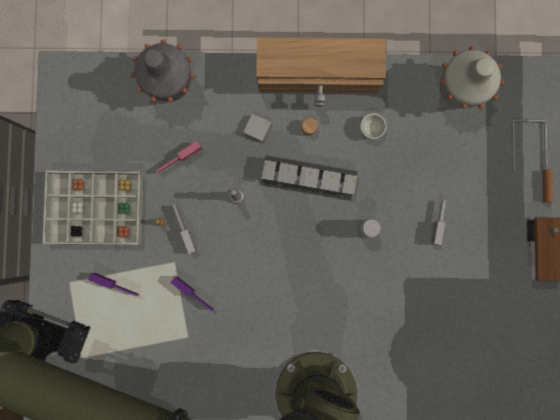

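View pics/scene0.png

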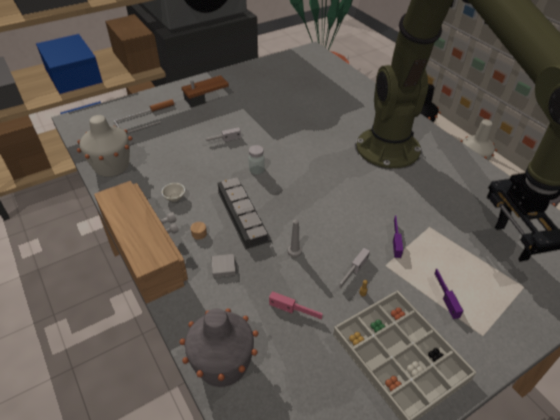

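The top view shows the blade handle at about (187,242) with its tip near (175,207). The punch is at (160,222), the stand spans (262-357,160-197), the mandrel is at (236,196), the jar at (371,228) and the burnisher at (440,230). Pink and purple look-alikes are elsewhere.

```bash
cat >> h.py <<'E'
_cloud=cloud
def cloud(c):
    c=dict(c); r=np.array(c['rotation'])
    if r.shape==(3,): c['rotation']=R.from_euler('xyz',r,degrees=True).as_matrix()
    return _cloud(c)
E
python3 - <<'E'
from h import *
c=dict(np.load('top0.npz'));P=cloud(c)
print('table z',np.median(P[270:330,220:270,2]))
def reg(n,r0,r1,c0,c1,z0,z1):
    q=P[r0:r1,c0:c1].reshape(-1,3);q=q[(q[:,2]>z0)&(q[:,2]<z1)]
    if len(q)<4: print(n,len(q));return
    rc=cv2.minAreaRect((q[:,:2]*1000).astype(np.float32))
    print(n,len(q),q.mean(0).round(4),np.round(rc[0],1),np.round(rc[1],1),round(rc[2],1))
reg('blade handle',200,260,168,200,.029,.045)
reg('blade blade',200,236,168,190,.012,.029)
reg('stand',150,205,255,365,.034,.05)
reg('punch',212,232,145,168,.045,.07)
reg('mandrel',175,210,220,250,.03,.15)
reg('jar',210,245,355,385,.07,.1)
reg('burn',195,250,428,450,.028,.045)
E
```

```text
table z 0.0001296149838749816
blade handle 207 [0.4206 0.359  0.0337] [443.8 368.5] [139.   20.7] 21.6
blade blade 47 [0.466  0.3759 0.0231] [464.3 378.7] [85.8 20.5] 24.5
stand 1872 [0.5955 0.0238 0.0398] [594.7  24.4] [255.8  65.7] 80.8
punch 19 [0.4616 0.4338 0.0528] [461.3 434.3] [ 8.3 12.6] 6.5
mandrel 78 [0.5331 0.222  0.095 ] [534.4 223.3] [18.8 20.2] 1.3
jar 252 [ 0.45   -0.1358  0.0845] [ 450.3 -136.1] [44.7 43.8] 39.1
burn 188 [ 0.4443 -0.3315  0.0332] [ 465.8 -335.1] [ 20.6 114.8] 80.9
```

```bash
python3 - <<'E'
from h import *
c=eyes.read_camera('wrist');print(np.round(c['mount'],3),c['fx'],c['cx'],c['cy'])
c=dict(np.load('top0.npz'));P=cloud(c)
# heights seen across stand: profile in approx stand frame
a=np.radians(-9.2);X=np.array([np.cos(a),np.sin(a)]);Y=np.array([-X[1],X[0]])
q=P[140:215,245:375].reshape(-1,3);d=q[:,:2]-[.5947,.0244];x=d@X*1000;y=d@Y*1000
for lo in range(-50,60,5):
    m=(x>=lo)&(x<lo+5)&(abs(y)<128);z=q[m,2]*1000
    print(lo,np.percentile(z,[5,25,50,75,95]).round(0))
E
```

```text
[[ 0.001 -0.97  -0.243  0.067]
 [ 1.     0.001  0.001  0.   ]
 [-0.    -0.243  0.97  -0.185]
 [ 0.     0.     0.     1.   ]] 327.70157650009594 281.1913911841039 204.88015460367663
-50 [-5. -2.  0.  3.  7.]
-45 [ 1.  4.  6.  8. 10.]
-40 [ 0.  4.  5.  8. 11.]
-35 [ 2.  5.  8. 37. 43.]
-30 [ 3. 10. 38. 41. 44.]
-25 [ 6. 35. 39. 41. 45.]
-20 [ 7. 36. 38. 41. 45.]
-15 [ 8. 36. 39. 41. 44.]
-10 [ 6. 37. 40. 42. 44.]
-5 [ 4. 36. 39. 41. 44.]
0 [ 4. 37. 39. 41. 45.]
5 [ 5. 36. 39. 42. 45.]
10 [ 4. 36. 39. 41. 45.]
15 [ 4. 34. 38. 40. 44.]
20 [32. 37. 39. 42. 44.]
25 [35. 38. 40. 41. 45.]
30 [35. 38. 39. 41. 43.]
35 [-2.  0.  1.  3.  5.]
40 [-5. -2. -0.  2.  5.]
45 [-5. -3. -1.  1.  4.]
50 [-5. -3. -0.  2.  5.]
55 [-5. -3. -1.  2.  4.]
```

```bash
cat >> h.py <<'E'
SO=np.array([.5789,.0270,0]); SY=-9.2   # stand origin, yaw
def S(x,y,z): return SO+R.from_euler('z',SY,degrees=True).apply([x,y,z])
def pose(p,yaw,tilt=0):
    # tool down, camera at the rear (tool x = -heading), fingers leaning forward by tilt
    h=R.from_euler('z',yaw,degrees=True)
    t=np.radians(tilt);x=[-np.cos(t),0,-np.sin(t)];z=[np.sin(t),0,-np.cos(t)];y=np.cross(z,x)
    return np.array(p),h*R.from_matrix(np.c_[x,y,z])
def go(*targets):
    o=get_obs();p0=np.array(o['tool_pos']);r0=R.from_euler('xyz',o['tool_rot'],degrees=True)
    for p,r in targets:
        print(np.round(np.r_[r0.inv().apply(p-p0)/.3,(r0.inv()*r).as_rotvec()/np.pi],4).tolist(), 'dist mm',round(np.linalg.norm(p-p0)*1e3))
E
python3 - <<'E'
from h import *
go(pose(S(-90,0,.2*1000)/1 if 0 else S(-.09,0,.2),SY,0),pose(S(-.08,0,.06),SY,30))
E
```

```text
[-1.4952, -1.4937, -0.0009, -0.0005, -0.0, -0.0564] dist mm 634
[-1.528, -1.4871, 0.4658, -0.0152, -0.1662, -0.055] dist mm 655
```

Emit:
servo_tool(series=[[[-1,-1,0,0,0,-0.056,1],[-1,-1,0,0,0,-0.056,1],[-1,-1,0,0,0,-0.056,1],[-1,-1,0,0,0,-0.056,1],[-1,-1,0,0,0,-0.056,1],[-1,-1,0,0,0,-0.056,1],[-1,-1,0,0,0,-0.056,1],[-1,-1,0,0,0,-0.056,1],[-1,-1,0,0,0,-0.056,1],[-1,-1,0,0,0,-0.056,1],[-1,-1,0,0,0,-0.056,1]]])

```text
time_s: 1.07
tool_pos: [0.4023, 0.2232, 0.2]
tool_rot: [-179.9, 0.1, 170.1]
force: [0.2, -0.9, -0.5]
grip_width: 0.0875
grasp_force: 0.0
```

```bash
python3 - <<'E'
from h import *
o=get_obs();print(o['tool_pos'],o['tool_rot'],o['qpos'])
go(pose(S(-.09,0,.2),SY,0),pose(S(-.08,0,.06),SY,30))
E
```

```text
[0.40233109 0.22320518 0.20001842] [-1.79889969e+02  1.01660594e-01  1.70146737e+02] [-45.61661925  -5.33206166  12.40512201 109.15683159   1.33295975
  76.05605964  46.56183281]
[-0.3918, -0.5471, 0.0018, -0.0006, 0.0006, -0.0036] dist mm 202
[-0.4243, -0.5458, 0.4685, -0.0016, -0.1661, -0.0034] dist mm 251
```

Emit:
servo_tool(series=[[[-0.39,-0.547,0,0,0,0,1],[-0.39,-0.547,0,0,0,0,1],[-0.39,-0.547,0,0,-0.05,0,1],[-0.39,-0.547,0,0,-0.09,0,1],[-0.39,-0.547,0.1,0,-0.13,0,1],[-0.42,-0.546,0.47,0,-0.166,0,1],[-0.42,-0.546,0.47,0,-0.166,0,1],[-0.42,-0.546,0.47,0,-0.166,0,1],[-0.42,-0.546,0.47,0,-0.166,0,1],[-0.42,-0.546,0.47,0,-0.166,0,1],[-0.42,-0.546,0.47,0,-0.166,0,1],[-0.42,-0.546,0.47,0,-0.166,0,1]]])

```text
time_s: 2.07
tool_pos: [0.4991, 0.0498, 0.0614]
tool_rot: [179.9, 30.1, 170.7]
force: [0.4, -0.1, 1.2]
grip_width: 0.087
grasp_force: 0.0
```

```bash
python3 - <<'E'
from h import *
o=get_obs();print(o['tool_pos'],o['tool_rot'],o['qpos'])
c=cam('wrist');np.savez('w1.npz',**c);cv2.imwrite('pics/w1.png',cv2.resize(c['frame'],(800,600),interpolation=cv2.INTER_CUBIC)[:,:,::-1])
E
```

```text
[0.49909906 0.0497623  0.06143734] [179.87945945  30.05178339 170.67688311] [ -9.29923237 -11.54816962  -9.54994849 138.3189911   25.33033745
  28.5131299   41.84468159]
```

View pics/w1.png

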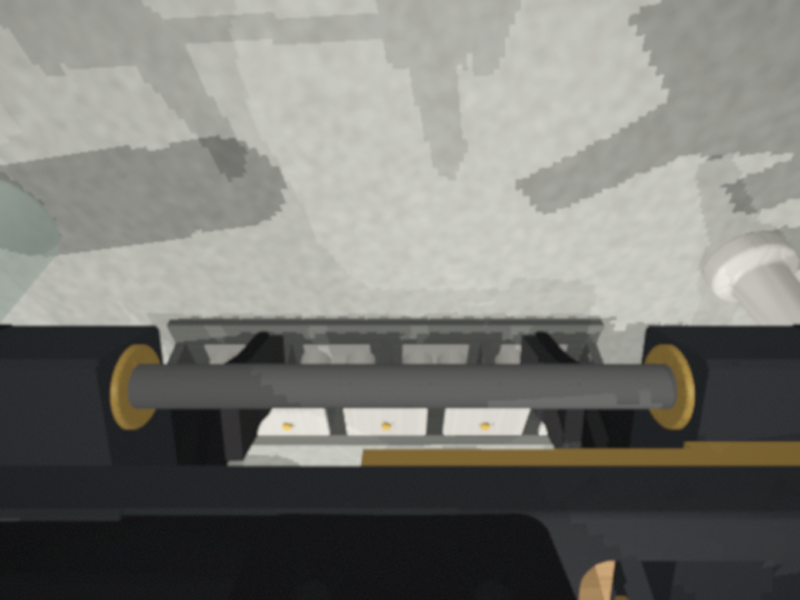

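The picture is upside down: the stand front edge is at row 325, with the jar left and the mandrel right. The gripper hides the jaws, so I'll go up and forward.

```bash
python3 - <<'E'
from h import *
go(pose(S(-.045,0,.125),SY,35))
E
```

```text
[-0.211, -0.0337, -0.119, 0.0006, -0.0269, -0.0006] dist mm 73
```

Emit:
servo_tool(series=[[[-0.21,-0.015,-0.12,0,-0.027,0,1],[-0.21,-0.015,-0.12,0,-0.027,0,1],[-0.21,-0.015,-0.12,0,-0.027,0,1],[-0.21,-0.015,-0.12,0,-0.027,0,1]]])

```text
time_s: 2.45
tool_pos: [0.5361, 0.0402, 0.1273]
tool_rot: [179.7, 35.2, 170.6]
force: [-0.6, -0.1, 0.1]
grip_width: 0.087
grasp_force: 0.0
```

```bash
python3 - <<'E'
from h import *
o=get_obs();print(o['tool_pos'],o['tool_rot'],o['qpos'])
c=cam('wrist');np.savez('w2.npz',**c);f=cv2.rotate(c['frame'],cv2.ROTATE_180)
cv2.imwrite('pics/w2full.png',f[:,:,::-1])
cv2.imwrite('pics/w2.png',cv2.resize(f[140:340,100:460],(800,444),interpolation=cv2.INTER_CUBIC)[:,:,::-1])
P=cloud(c);d=P-SO;d=R.from_euler('z',-SY,degrees=True).apply(d.reshape(-1,3)).reshape(P.shape)*1000
m=(d[...,2]>36)&(d[...,2]<44)&(abs(d[...,1])<140)&(d[...,0]>-40)&(d[...,0]<60)
ys,xs=np.where(m);print(len(ys),ys.min(),ys.max(),xs.min(),xs.max())
q=d[m];rc=cv2.minAreaRect(q[:,:2].astype(np.float32));print(rc, np.percentile(q,[1,50,99],axis=0).round(1))
# front edge of base & guard edge fit
E
```

```text
[0.53612769 0.04017277 0.12726549] [179.68597756  35.20473557 170.57649481] [ -9.19643717 -15.26858711  -7.95992555 134.85366975  25.63867996
  30.6478111   44.45293111]
12539 168 218 121 425
((15.455429077148438, 1.11639404296875), (256.2272033691406, 67.13178253173828), 89.82373809814453) [[ -17.  -124.2   36.7]
 [  11.     0.4   40. ]
 [  47.1  126.2   41.5]]
```

View pics/w2.png

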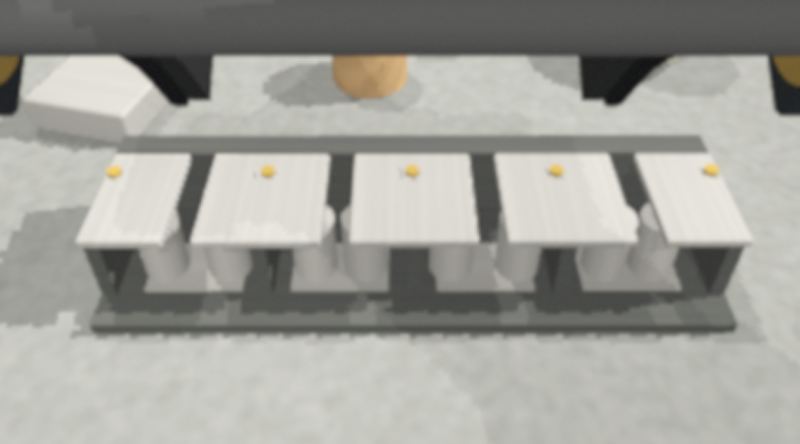

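The rotated crop shows the stand from the front, gap 1 on the left. Jaw pairs sit at columns 165/228, 315/365, 450/517 and 608/655. Gaps 1 and 3 look wide, gaps 2 and 4 close. I'll fit the jaw circles from depth.

```bash
python3 - <<'E'
from h import *
from scipy.optimize import least_squares
c=dict(np.load('w2.npz'));P=cloud(c)
d=R.from_euler('z',-SY,degrees=True).apply((P-SO).reshape(-1,3))*1000
lum=c['frame'].reshape(-1,3).mean(1)
q=d[(d[:,2]>9)&(d[:,2]<33)&(d[:,0]>-14)&(d[:,0]<6)&(abs(d[:,1])<125)]
for i,g in enumerate([90,30,-30,-90]):
    C=[]
    for s in (1,-1):
        k=q[abs(q[:,1]-g-s*12-1)<11];
        if s>0: k=k[k[:,1]>g+1]
        else: k=k[k[:,1]<g+1]
        f=lambda p:np.hypot(k[:,0]-p[0],k[:,1]-p[1])-9
        r=least_squares(f,[1,g+s*11],loss='soft_l1',f_scale=.7);C.append(r.x);print(i+1,s,len(k),r.x.round(2),np.abs(r.fun).mean().round(2))
    print('   gap',np.round(C[0][1]-C[1][1]-18,2),'mid',np.round((C[0]+C[1])/2,2))
# stand edges from top plate
t=d[(abs(d[:,2]-39.5)<3)&(abs(d[:,1])<140)&(abs(d[:,0]-10)<50)]
print(t[:,1].min(),t[:,1].max())
b=d[(abs(d[:,2]-6)<2)&(abs(d[:,1])<110)&(d[:,0]<-15)&(d[:,0]>-45)]
print('base front',np.percentile(b[:,0],[0.5,2,10]), [np.percentile(b[abs(b[:,1]-y)<20][:,0],2) for y in(-90,0,90)])
# burn-in: table height check
print('table',np.median(d[(d[:,0]<-60)&(d[:,0]>-120)&(abs(d[:,1])<100)][:,2]))
E
```

```text
1 1 329 [  0.58 104.34] 0.32
1 -1 254 [ 0.49 77.7 ] 0.36
   gap 8.64 mid [ 0.53 91.02]
2 1 295 [ 0.42 41.52] 0.3
2 -1 259 [ 0.42 20.56] 0.27
   gap 2.95 mid [ 0.42 31.04]
3 1 242 [  0.35 -15.22] 0.28
3 -1 277 [  0.27 -42.76] 0.31
   gap 9.55 mid [  0.31 -28.99]
4 1 251 [  0.31 -79.2 ] 0.35
4 -1 318 [  0.26 -98.8 ] 0.33
   gap 1.6 mid [  0.29 -89.  ]
-126.93073643259304 129.2855099878631
base front [-30.46563558 -30.13760092 -29.25400066] [np.float64(-30.260002424636042), np.float64(-30.039337234470445), np.float64(-30.158393921317725)]
table 0.5629051543616924
```

```bash
sed -i 's/^SO=.*/SO=np.array([.57946,.02795,0]); SY=-9.28/' h.py; python3 - <<'E'
from h import *
h=np.radians(21.6)
v=[.409+.05*np.cos(h),.355+.05*np.sin(h),.13]
go(pose([.53,.09,.22],0,10),pose([v[0],v[1],.2],21.6),pose(v,21.6))
E
```

```text
[-0.1481, 0.1641, -0.2833, -0.019, 0.1386, -0.0482] dist mm 108
[0.2167, 1.0564, -0.4545, -0.0515, 0.1898, -0.1662] dist mm 351
[0.3505, 1.0558, -0.2633, -0.0515, 0.1898, -0.1662] dist mm 343
```

Emit:
servo_tool(series=[[[-0.148,0.164,-0.283,-0.019,0.139,-0.048,1],[-0.148,0.164,-0.283,-0.019,0.139,-0.048,1],[-0.148,0.164,-0.283,-0.019,0.139,-0.048,1],[0.217,1.0,-0.454,-0.0515,0.19,-0.166,1],[0.217,1.0,-0.454,-0.0515,0.19,-0.166,1],[0.217,1.0,-0.454,-0.0515,0.19,-0.166,1],[0.217,1.0,-0.454,-0.0515,0.19,-0.166,1],[0.217,1.0,-0.454,-0.0515,0.19,-0.166,1],[0.217,1.0,-0.454,-0.0515,0.19,-0.166,1],[0.217,1.0,-0.454,-0.0515,0.19,-0.166,1],[0.35,1.0,-0.263,-0.0515,0.19,-0.166,1],[0.35,1.0,-0.263,-0.0515,0.19,-0.166,1]]])

```text
time_s: 3.5
tool_pos: [0.449, 0.3593, 0.1252]
tool_rot: [179.9, -0.3, -158.1]
force: [0.2, -1.5, -1.2]
grip_width: 0.0868
grasp_force: 0.0
```

```bash
python3 - <<'E'
from h import *
o=get_obs();print(o['tool_pos'],o['tool_rot'],o['qpos'],o['joint_velocities'].round(1))
h=np.radians(21.6)
go(pose([.409+.05*np.cos(h),.355+.05*np.sin(h),.13],21.6))
E
```

```text
[0.44903342 0.3593373  0.12515098] [ 179.90977439   -0.30577724 -158.09633135] [-31.84130305  12.74696267 -10.66388586  99.07532425   2.30734598
  68.66211188  68.80527963] [  1.1  14.8   2.8  25.3   4.2 -35.7  -2.2]
[-0.0374, 0.0355, -0.0163, 0.0005, -0.0017, 0.0017] dist mm 16
```

Emit:
servo_tool(series=[[[-0.02,0.035,0,0,0,0,1],[-0.02,0.035,0,0,0,0,1],[-0.02,0.035,0,0,0,0,1]]])

```text
time_s: 3.75
tool_pos: [0.4535, 0.3695, 0.1281]
tool_rot: [179.9, -0.2, -158.4]
force: [-0.4, -0.1, 0.3]
grip_width: 0.0867
grasp_force: 0.0
```

```bash
python3 - <<'E'
from h import *
o=get_obs();print(o['tool_pos'],o['tool_rot'],o['joint_velocities'].round(1))
c=cam('wrist');np.savez('w3.npz',**c);cv2.imwrite('pics/w3.png',cv2.rotate(c['frame'],cv2.ROTATE_180)[:,:,::-1])
P=cloud(c);q=P.reshape(-1,3)
k=q[(q[:,2]>.031)&(q[:,2]<.037)&(np.hypot(q[:,0]-.409,q[:,1]-.355)<.055)]
rc=cv2.minAreaRect((k[:,:2]*1000).astype(np.float32));print(len(k),rc,np.median(k[:,2]),k.mean(0))
b=q[(q[:,2]>.026)&(q[:,2]<.031)&(np.hypot(q[:,0]-.474,q[:,1]-.381)<.03)]
print(len(b),b.mean(0));u,s,vt=np.linalg.svd(b-b.mean(0));print(np.degrees(np.arctan2(vt[0,1],vt[0,0])))
p=q[(q[:,2]>.05)&(q[:,2]<.06)&(np.hypot(q[:,0]-.461,q[:,1]-.434)<.04)];print('punch',len(p),p.mean(0) if len(p) else '')
E
```

```text
[0.45348088 0.36950786 0.12814812] [ 179.91396081   -0.20569046 -158.39032339] [ 0.8 -1.5  0.6 -0.7  0.4  0.   0.1]
1860 ((419.3597106933594, 360.1587829589844), (86.17745208740234, 20.002395629882812), 21.798402786254883) 0.0341985528746625 [0.40864967 0.35585075 0.03416462]
290 [0.47156051 0.38114024 0.03005585]
22.363446057460344
punch 150 [0.46125346 0.43498002 0.05334965]
```

View pics/w3.png

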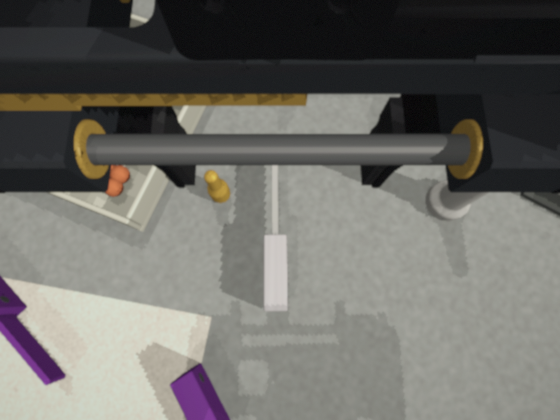

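```bash
python3 - <<'E'
from h import *
go(pose([.4137,.3577,.07],21.9),pose([.4137,.3577,.008],21.9))
E
```

```text
[0.1391, 0.0139, 0.1965, 0.0005, -0.0007, -0.0019] dist mm 72
[0.1386, 0.0136, 0.4032, 0.0005, -0.0007, -0.0019] dist mm 128
```

Emit:
servo_tool(series=[[[0.139,0.014,0.1,0,0,-0.002,1],[0.139,0.014,0.2,0,0,-0.002,1],[0.139,0.014,0.3,0,0,-0.002,1],[0.139,0.014,0.36,0,0,-0.002,1],[0.139,0.014,0.39,0,0,-0.002,1],[0.139,0.014,0.402,0,0,-0.002,1],[0.139,0.014,0.402,0,0,-0.002,1],[0.139,0.014,0.402,0,0,-0.002,1]]])

```text
time_s: 4.47
tool_pos: [0.4136, 0.3572, 0.008]
tool_rot: [179.9, -0.1, -158.1]
force: [0.3, -0.4, 0.2]
grip_width: 0.0868
grasp_force: 0.0
```

```bash
python3 - <<'E'
from h import *
o=get_obs();print(o['tool_pos'],o['tool_rot'],o['force'])
go(pose([.4137,.3577,.008],21.9))
E
```

```text
[0.41362326 0.35716134 0.00799958] [ 1.79922501e+02 -1.35685988e-01 -1.58134188e+02] [ 0.25164293 -0.39651511  0.1964082 ]
[-0.0009, 0.0016, -0.0, 0.0004, -0.0008, -0.0002] dist mm 1
```

Emit:
servo_tool(series=[[[0,0,0,0,0,0,0],[0,0,0,0,0,0,0],[0,0,0,0,0,0,0],[0,0,0,0,0,0,0],[0,0,0,0,0,0,0],[0,0,0,0,0,0,0],[0,0,0,0,0,0,0],[0,0,0,0,0,0,0],[0,0,0,0,0,0,0],[0,0,0,0,0,0,0]]], grip_force=45)

```text
time_s: 5.3
tool_pos: [0.4121, 0.3561, 0.006]
tool_rot: [180.0, -0.3, -158.1]
force: [0.0, 0.1, 0.2]
grip_width: 0.0291
grasp_force: 0.0
```

```bash
python3 - <<'E'
from h import *
o=get_obs();print(o['tool_pos'],o['tool_rot'],o['force'],o['grip_width'],o['grasp_force'])
print('gap2 start',S(-.145+.005,.03,.15))
# lift, carry high past the mandrel, then yaw to stand
go(pose([.4137,.3577,.15],21.9),pose([.43,.22,.19],5),pose(S(-.145,.03,.15),SY),pose(S(-.145,.03,.01),SY))
E
```

```text
[0.41206868 0.35605697 0.00603961] [ 179.98518204   -0.31802838 -158.10264818] [0.00936039 0.0896631  0.15587898] 0.029050554059642127 0.0
gap2 start [0.44613009 0.08013367 0.15      ]
[-0.0044, 0.0032, -0.4799, 0.0001, -0.0018, -0.0] dist mm 144
[0.1171, -0.4429, -0.6127, -0.0002, -0.0018, 0.0939] dist mm 230
[0.2546, -0.887, -0.4787, -0.0004, -0.0017, 0.1732] dist mm 312
[0.252, -0.8871, -0.012, -0.0004, -0.0017, 0.1732] dist mm 277
```

Emit:
servo_tool(series=[[[0,0,-0.004,0,0,0,0],[0,0,-0.004,0,0,0,0],[0,0,-0.004,0,0,0,0],[0,0,-0.004,0,0,0,0],[0,0,-0.004,0,0,0,0]]])

```text
time_s: 5.72
tool_pos: [0.412, 0.356, 0.0073]
tool_rot: [180.0, -0.3, -158.1]
force: [-0.1, -0.2, 0.4]
grip_width: 0.0186
grasp_force: 45.0
```

```bash
python3 - <<'E'
from h import *
o=get_obs();print(o['tool_pos'],o['tool_rot'],o['force'],o['grip_width'],o['grasp_force'])
go(pose([.4137,.3577,.15],21.9),pose([.43,.22,.19],5),pose(S(-.145,.03,.15),SY),pose(S(-.145,.03,.01),SY))
E
```

```text
[0.41203937 0.35604894 0.00733526] [ 179.98681759   -0.31989552 -158.10273999] [-0.09301568 -0.18179634  0.44666024] 0.01863320208207382 44.9994421005249
[-0.0045, 0.0032, -0.4756, 0.0001, -0.0018, -0.0] dist mm 143
[0.117, -0.443, -0.6083, -0.0002, -0.0018, 0.0939] dist mm 228
[0.2545, -0.887, -0.4743, -0.0004, -0.0018, 0.1732] dist mm 311
[0.2519, -0.8871, -0.0077, -0.0004, -0.0018, 0.1732] dist mm 277
```

Emit:
servo_tool(series=[[[0,0,-0.08,0,0,0,0],[0,0,-0.2,0,0,0,0],[0,0,-0.34,0,0,0,0],[0,0,-0.48,0,0,0,0],[0.04,-0.12,-0.58,0,0,0.03,0],[0.08,-0.24,-0.6,0,0,0.06,0],[0.117,-0.36,-0.6,0,0,0.094,0],[0.16,-0.48,-0.6,0,0,0.12,0],[0.2,-0.6,-0.58,0,0,0.15,0],[0.24,-0.72,-0.54,0,0,0.173,0],[0.254,-0.82,-0.5,0,0,0.173,0],[0.254,-0.887,-0.47,0,0,0.173,0]]])

```text
time_s: 6.72
tool_pos: [0.4407, 0.0768, 0.1476]
tool_rot: [-179.8, -0.3, 170.5]
force: [0.0, 0.6, -3.3]
grip_width: 0.0189
grasp_force: 45.0
```

```bash
python3 - <<'E'
from h import *
o=get_obs();print(o['tool_pos'],o['tool_rot'],o['qpos'],o['force'],o['grip_width'],o['grasp_force'])
go(pose(S(-.145,.03,.06),SY),pose(S(-.145,.03,.01),SY))
E
```

```text
[0.44065423 0.07684712 0.1475993 ] [-179.77754647   -0.30583517  170.51879932] [-17.23058128  -4.13642024   3.7013893  114.31378188   0.37409314
  70.18290722  66.85177038] [ 0.03458682  0.55446785 -3.32337144] 0.018913091188426975 44.998260140419006
[-0.0011, 0.0149, 0.2919, -0.0012, -0.0017, -0.0011] dist mm 88
[-0.002, 0.0155, 0.4586, -0.0012, -0.0017, -0.0011] dist mm 138
```

Emit:
servo_tool(series=[[[0,0.01,0.1,0,0,-0.001,0],[0,0.015,0.2,0,0,-0.001,0],[0,0.015,0.3,0,0,-0.001,0],[0,0.015,0.38,0,0,-0.001,0],[0,0.015,0.42,0,0,-0.001,0],[0,0.015,0.44,0,0,-0.001,0],[0,0.015,0.45,0,0,-0.001,0],[0,0.015,0.45,0,0,-0.001,0]]])

```text
time_s: 7.38
tool_pos: [0.4414, 0.0852, 0.0135]
tool_rot: [-179.8, -0.3, 170.9]
force: [-0.7, 0.3, -1.8]
grip_width: 0.019
grasp_force: 45.0
```

```bash
python3 - <<'E'
from h import *
o=get_obs();print(o['tool_pos'],o['tool_rot'],o['force'],o['grip_width'],o['grasp_force'])
go(pose(S(-.145,.03,.009),SY),pose(S(-.069,.03,.009),SY))
c=cam('wrist');np.savez('w4.npz',**c);cv2.imwrite('pics/w4.png',cv2.rotate(c['frame'],cv2.ROTATE_180)[:,:,::-1])
c=cam('top');P=cloud(c)
np.savez('t4.npz',**c)
E
```

```text
[0.44138579 0.08522975 0.0135028 ] [-179.8478495    -0.29056116  170.93711056] [-0.68235063  0.33756882 -1.75370175] 0.019016428845268298 44.99754309654236
[-0.0017, -0.0142, 0.015, -0.0008, -0.0016, 0.0012] dist mm 6
[-0.255, -0.0151, 0.0138, -0.0008, -0.0016, 0.0012] dist mm 77
```

View pics/w4.png

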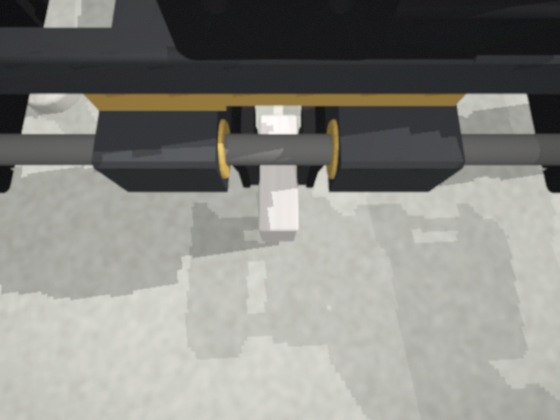

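The handle is held at (278,195), square in the fingers. The stand is hidden. I'll correct sideways by 4 mm and lower.

Emit:
servo_tool(series=[[[0,-0.014,0.01,-0.001,-0.0015,0.001,0],[0,-0.014,0.014,-0.001,-0.0015,0.001,0],[0,-0.014,0.014,-0.001,-0.0015,0.001,0],[0,-0.014,0.014,-0.001,-0.0015,0.001,0]]])

```text
time_s: 7.82
tool_pos: [0.4408, 0.081, 0.0097]
tool_rot: [180.0, 0.0, 170.7]
force: [0.6, 0.6, -1.5]
grip_width: 0.0188
grasp_force: 45.0
```

```bash
python3 - <<'E'
from h import *
o=get_obs();print(o['tool_pos'],o['tool_rot'],o['force'])
go(pose(S(-.145,.03,.009),SY),pose(S(-.12,.03,.009),SY),pose(S(-.069,.03,.009),SY))
E
```

```text
[0.44080659 0.08100228 0.00966652] [1.79952217e+02 1.74475719e-02 1.70739989e+02] [ 0.63116352  0.57836808 -1.53731233]
[-0.0013, 0.0, 0.0022, 0.0003, 0.0001, 0.0001] dist mm 1
[-0.0846, -0.0, 0.0022, 0.0003, 0.0001, 0.0001] dist mm 25
[-0.2546, -0.0001, 0.0023, 0.0003, 0.0001, 0.0001] dist mm 76
```

Emit:
servo_tool(series=[[[-0.02,0,0.001,0,0,0,0],[-0.04,0,0.001,0,0,0,0],[-0.06,0,0.001,0,0,0,0],[-0.08,0,0.001,0,0,0,0],[-0.095,0,0.001,0,0,0,0],[-0.105,0,0.001,0,0,0,0],[-0.115,0,0.001,0,0,0,0],[-0.125,0,0.001,0,0,0,0],[-0.135,0,0.001,0,0,0,0],[-0.145,0,0.001,0,0,0,0],[-0.155,0,0.001,0,0,0,0]]])

```text
time_s: 8.73
tool_pos: [0.4827, 0.0736, 0.0078]
tool_rot: [-179.9, -0.5, 170.8]
force: [-6.8, 0.6, -1.0]
grip_width: 0.0189
grasp_force: 45.0
```

```bash
python3 - <<'E'
from h import *
o=get_obs();print(o['tool_pos'],o['tool_rot'],o['force'],R.from_euler('z',-SY,degrees=True).apply(o['force']))
go(pose(S(-.069,.03,.009),SY))
E
```

```text
[0.48265154 0.07357893 0.00776731] [-179.92921286   -0.47010463  170.75998123] [-6.81230452  0.58109672 -0.9695798 ] [-6.8168528  -0.52505632 -0.9695798 ]
[-0.113, 0.0018, -0.005, -0.0004, -0.0026, 0.0002] dist mm 34
```

Emit:
servo_tool(series=[[[-0.012,0,-0.004,0,-0.002,0,0],[-0.024,0,-0.004,0,-0.002,0,0],[-0.036,0,-0.004,0,-0.002,0,0],[-0.048,0,-0.004,0,-0.002,0,0]]])

```text
time_s: 9.07
tool_pos: [0.4977, 0.0711, 0.009]
tool_rot: [-179.9, -0.0, 170.8]
force: [-4.9, 0.3, -1.9]
grip_width: 0.0189
grasp_force: 45.0
```

```bash
python3 - <<'E'
from h import *
o=get_obs();print(o['tool_pos'],o['tool_rot'],R.from_euler('z',-SY,degrees=True).apply(o['force']))
go(pose(S(-.069,.03,.009),SY))
E
```

```text
[0.49769891 0.07114876 0.00903694] [-1.79942503e+02 -1.06197339e-02  1.70761076e+02] [-4.88292769 -0.47850508 -1.87164597]
[-0.0622, 0.0018, 0.0001, -0.0003, -0.0001, 0.0002] dist mm 19
```

Steady drag of about 5 N beyond the jaws confirms gap 2 is the sprung one. I'll push home gently.

Emit:
servo_tool(series=[[[-0.015,0.001,0,0,0,0,0],[-0.03,0.001,0.001,0,0,0,0],[-0.042,0.001,0.003,0,0,0,0],[-0.05,0.001,0.005,0,0,0,0],[-0.056,0.001,0.005,0,0,0,0],[-0.061,0.001,0.005,0,0,0,0],[-0.064,0.001,0.005,0,0,0,0]]])

```text
time_s: 9.65
tool_pos: [0.5168, 0.0684, 0.0079]
tool_rot: [-179.9, -0.0, 170.7]
force: [-9.6, -0.5, 0.2]
grip_width: 0.0187
grasp_force: 45.0
```

```bash
python3 - <<'E'
from h import *
o=get_obs();print(o['tool_pos'],o['tool_rot'],R.from_euler('z',-SY,degrees=True).apply(o['force']))
go(pose(S(-.069,.03,.0073),SY))
E
```

```text
[0.5167737  0.06836648 0.00787856] [-1.79947155e+02 -8.70377992e-03  1.70748667e+02] [-9.33846573 -2.08047532  0.22029759]
[0.0021, 0.0007, 0.0019, -0.0003, -0.0, 0.0002] dist mm 1
```

Emit:
servo_tool(series=[[[-0.006,0,0.002,0,0,0,0],[-0.01,0,0.002,0,0,0,0],[-0.01,0,0.002,0,0,0,0]]])

```text
time_s: 9.9
tool_pos: [0.5167, 0.0683, 0.0073]
tool_rot: [-179.9, -0.4, 170.8]
force: [-16.0, 0.1, 6.9]
grip_width: 0.0189
grasp_force: 45.0
```

```bash
python3 - <<'E'
from h import *
o=get_obs();print(o['tool_pos'],o['tool_rot'],R.from_euler('z',-SY,degrees=True).apply(o['force']))
print(R.from_euler('z',-SY,degrees=True).apply(o['tool_pos']-SO))
E
```

```text
[0.51673743 0.06833747 0.00729214] [-179.89950952   -0.35177195  170.77203389] [-15.78144081  -2.50234551   6.91130776]
[-0.06841452  0.02974428  0.00729214]
```

The blade is at the back stop and on the table. I'll relax the push, then open and lift.

Emit:
servo_tool(series=[[[0.004,0,-0.001,0,0,0,0],[0.004,0,-0.001,0,0,0,0],[0.004,0,-0.001,0,0,0,0.5],[0.004,0,-0.001,0,0,0,0.5],[0.004,0,-0.001,0,0,0,0.5],[0.004,0,-0.001,0,0,0,0.5],[0.004,0,-0.001,0,0,0,0.5],[0.004,0,-0.001,0,0,0,0.5],[0.004,0,-0.001,0,0,0,0.5],[0.004,0,-0.001,0,0,0,0.5]]])

```text
time_s: 10.73
tool_pos: [0.5219, 0.0682, 0.0088]
tool_rot: [180.0, 0.4, 170.8]
force: [-0.8, -0.2, 1.1]
grip_width: 0.0435
grasp_force: 0.0
```

Emit:
servo_tool(series=[[[0,0,-0.05,0,0,0,0.5],[0,0,-0.12,0,0,0,0.5],[0,0,-0.2,0,0,0,0.5],[0.1,0,-0.35,0,0,0,0.5],[0.2,0,-0.5,0,0,0,0.5],[0.2,0,-0.5,0,0,0,0.5],[0.2,0,-0.5,0,0,0,0.5]]])

```text
time_s: 11.32
tool_pos: [0.4625, 0.0794, 0.1635]
tool_rot: [179.7, 0.8, 170.8]
force: [1.5, 0.5, 0.4]
grip_width: 0.0436
grasp_force: 0.0
```

```bash
python3 - <<'E'
from h import *
o=get_obs();print(o['tool_pos'],o['grip_width'],o['force'])
c=cam('wrist');f=cv2.rotate(c['frame'],cv2.ROTATE_180);cv2.imwrite('pics/w5.png',f[:,:,::-1])
P=cloud(c);q=R.from_euler('z',-SY,degrees=True).apply((P-SO).reshape(-1,3))*1000
k=q[(q[:,2]>31)&(q[:,2]<37)&(abs(q[:,1]-30)<30)&(q[:,0]>-120)&(q[:,0]<-34)]
print(len(k),cv2.minAreaRect(k[:,:2].astype(np.float32)),np.median(k[:,2]),np.percentile(k[:,0],[1,99]))
E
```

```text
[0.4624784  0.07939198 0.16346624] 0.04356014878707202 [1.51176268 0.48543416 0.4130357 ]
876 ((-81.03106689453125, 30.551647186279297), (46.682350158691406, 19.649822235107422), 0.2851327955722809) 34.22945271674258 [-104.04991447  -58.36896646]
```

View pics/w5.png

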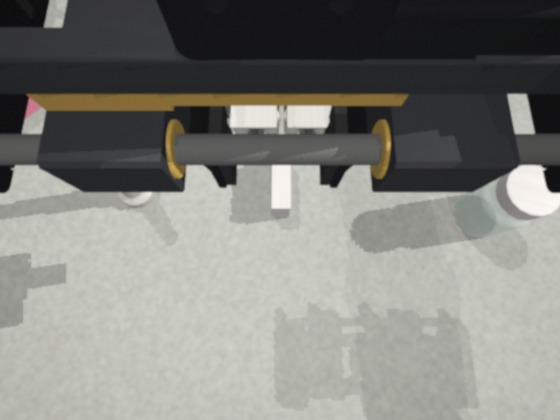

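The handle is at (282,185), in line with gap 2's slot. Its rear end is at -104 mm in the stand frame, exactly the home value. It stands upright and the fingers are clear.

```bash
python3 -c "
from cell import env
print(env.sign_off())"
```

```text
the job is handed in; nothing more can be done
None
```

The job is handed in with the blade in gap 2, the sprung gap (about 3 mm between jaws, 5 N drag): it is pushed home against the back stop, standing on the table and let go, at 11.3 s. Gap 2 was picked by measuring the jaws in the wrist camera, so the other three gaps were not tried. `sign_off` returned no verdict.

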